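# Lay a seal stone against the carving fence

## Task

Make the tall square seal stone ready for engraving its side: push it over with your fingertips so that it lies flat on one long side on the cork of the carving board, and push it snug up to the board's back fence, a long side flat along the fence and the whole stone on the board. Only push the stone, never pick it up, and leave everything else on the bench as it stands.

Things in the scene. Friction and masses are not known exactly. Their poses are not given: they have to be found in the camera images.
- board: Carving board fixed to the bench: plywood with a cork face, 200 (x) by 340 (y) mm, cork surface 21 mm above the bench. Origin: centre of its underside, on the bench; x points away from the worker towards the back fence, y along the fence. The beech fence stands along the whole back edge: its inner face at x = +80 mm, 18 mm thick, its top 49 mm above the bench (28 mm above the cork).
- fence_face (a point): Middle of the foot of the fence's inner face, where the fence meets the cork; same axes as the board.
- seal_tall: The tall square seal stone: a plain pale stone bar 34 by 34 mm, 95 mm tall, 0.24 to 0.38 kg, loose. It starts upright on the cork in front of the fence, turned up to 20 degrees from square. Pushed about 70 mm above the cork it tips rather than slides. Origin: centre of its carved foot, the end it stands on; z runs along its length to the top end, x and y square to its sides.
- seal_tall_center (a point): Middle of the tall square stone: 47.5 mm from either end, 17 mm from each side.
- seal_short: Short square seal stone of the same stone, 30 by 30 mm, 50 mm tall, standing on the board near the left (+y) end of the fence. Leave it. Origin: centre of its foot, z up.
- seal_round: Round seal stone of the same stone, 34 mm diameter, 85 mm tall, with a bevelled top, standing on the bench to the left of the board. Leave it. Origin: centre of its foot, z up.
- paste_jar: Round white porcelain paste jar with a lid, 69 mm diameter, 43 mm high, on the bench to the right (-y) of the board. Leave it. Origin: centre of its underside, z up.
- knife: Square steel engraving knife with a wrapped grip, 150 mm long, 9 mm thick (13 mm at the grip), lying on the bench to the right of the board. Leave it. Origin: middle of its underside; x along its length, z up.
- dust_brush: Flat wooden dust brush, 170 mm long, 46 mm wide, 12 mm thick, lying on the bench to the left of the board. Leave it. Origin: underside, 73 mm from the bristle end; x along its length towards the bristles, z up.
- bur_block: Wooden block 45 by 95 by 30 mm with eight upright burs, 59 mm high in all, on the bench behind the fence. Leave it. Origin: centre of its underside, z up.
- caliper: Steel sliding caliper, 195 mm long, lying flat on the bench behind the fence, 14 mm high. Leave it. Origin: underside of the beam's middle; y along the beam, z up.
There are look-alikes about, which are no part of the job. Leave any red look-alike of the seal_round alone. Leave any orange look-alike of the caliper alone.

How it is judged:
By the outcome, as a careful person would: the job done as asked, in the order asked, and still so for the second after the job is handed in, with the robot touching nothing.
It also fails if it takes over 48 s, if anything falls off the work surface, if the arm or the gripper's body presses on something with over 40 N, if the wrist force passes 120 N, or if a joint passes its speed limit or range.

## Robot

A 7-joint arm with a two-finger parallel gripper is mounted at the origin on the work surface. World frame = base frame: x ahead of the robot, y to its left, z up, the work surface at z = 0. Lengths are in m, angles in rad, forces in N, time in s.
With the tool pointing down it reaches from about 0.4 to 0.875 m from the base axis. Payload 19.3 kg.
Tool frame: the origin (TCP) lies on the centre line of the jaws, within the pads' length; the fingertips stand 14 mm ahead of it and the grasp point (between the pads) lies 5 mm behind it; z points along the fingers, y is the line along which they close (so a half turn about z gives the same grasp; the last joint's range is limited). The gripper opens to 85 mm and grips with 20 to 120 N. Pads are 22 mm wide; open, the fingers measure 114 mm over their backs; the gripper's body (76 mm by 85 mm) begins 54 mm behind the grasp point. The pads swing forward as they close: fully open they stand 13 mm farther back than shut.
Start: joints at [-1.232, 0.521, -0.036, 1.599, 0.021, 1.021, -0.113], TCP at [0.248, 0.573, 0.245] pointing down, gripper open.
Joint ranges: [-2.91, 2.91], [-0.3, 2.13], [-1.5, 1.42], [0.17, 2.43], [-1.26, 4.41], [0.16, 1.93], [-2.52, 2.52]. Speed limits (rad/s): [1.89, 1.89, 2.39, 2.39, 3.01, 3.01, 3.01].

## Interface

Orientations are given as [roll, pitch, yaw] about the fixed x, y, z axes, in that order (R = Rz(yaw) Ry(pitch) Rx(roll)).
In Python, from workcell import bot, grab_frame, regions_of gives the robot as it stands. The module is installed in compiled form; this text tells all that it offers.
- The arm moves only by the tool play_rows, never from a script. Its argument "plan" is a list of rows, each a list of 3 entries, a list of its own where there are three numbers: the shift along the tool's x, y, z in units of 2.5 cm (1.0 is 2.5 cm), then the turn, a rotation vector about the tool's x, y, z in units of 0.15 rad (1.0 is 0.15 rad), then the closure, from -1 (fully open) to 1 (shut). In form: [[[tx, ty, tz], [rx, ry, rz], jaw], ...]. A call has 1 to 20 rows; each row shifts and turns the commanded pose from where the row before left it, along the tool's axes as they then stand; what a row does not reach is not made up. A row lasts 1/8 s, in which the tool goes at most 62.5 mm and 10.7 degrees, less where a joint would pass 70% of its speed; a pose out of reach is approached as far as the arm can. A call with a number of a shift or a turn outside -1 to 1 is refused whole. A call with a gripper value outside its range is refused whole. The fingers move at their own pace and stop on an object; "newtons" is the grip in N (left out, the last holds). Time passes only in rows, so rows that do not move let the fingers close. It gives the time, the measured TCP pose, the force, the opening and the grip force at its end, in the units of the state.
- bot.observe(): the state, without advancing time (a new reading comes with each control period).
- grab_frame(name): name is "scene" or "top"; returns a dict with "pixels" (384x512x3 uint8, red, green, blue), "depth" (384x512 float32, m along the optical axis (not along the pixel's ray), 0 where there is no reading), "camera_matrix" (3x3 intrinsics, pixels), "R" (3x3) and "t" (3): a world point X has camera coordinates R X + t. Camera axes: x right, y down, z forward; pixel columns grow to the right and rows downward; lengths in m; the calibration is good to about 2 mm. A picture is of the moment at which its call begins.
- bot.job_done(): hands the job in; it is judged then, once.
Trained networks look in the newest picture that a camera, given by its name, has taken for a name from the list of things; names that differ only in an ending like _2 or _b are one class to them, and where a whole thing is asked for, a point or a joint stands for the part that bears it (a point fixed in the world has none). Each returns a list of dicts, best first, with "p" (0 to 1); they miss things now and then, are a little off and sometimes report something else, mostly with a low value. They report only what shows in the picture. A call takes as long as a camera call. They do not tell look-alikes from the thing itself.
- regions_of(thing, camera): "mask" (384x512 bool, what is visible of it) and "box" ([left, top, right, bottom] in pixels, round what is visible of it).
The state is a dict: "clock": time; "qpos": joint angles; "qd": joint speeds; "joint_efforts": joint torques, N m; "position": TCP position; "tool_rot": TCP orientation; "force": force on the tool from outside, world axes, zero at the start; "moment": the same for the moment, N m; "grip_width": finger opening in m; "finger_force": force on a finger pad.
Only numpy, scipy, OpenCV 4.12 (cv2) and the standard library are available. Lean on these libraries where they do the work, as an engineer would, in place of code of your own. Each camera call takes 0.05 s, during which the arm holds its last target. There are 200 camera calls.

## Working session

There is one attempt and no reset: what is moved stays moved. The work goes in short steps, Python scripts to look and compute and a tool call to move; the robot and the scene stay as the last step left them, time stands still between calls to the robot, and variables do not carry over. Pictures are saved under pics/ and viewed, at most 10 in all, crops included, and the job is handed in when it is done.

Besides the shell and the picture viewer there is one more tool, called after "Emit:" by a JSON object that holds its "api" and its "payload". play_rows: Moves the arm, as the interface text tells. Its arguments: {"type":"object","properties":{"plan":{"type":"array"},"newtons":{"type":"number"}},"required":["plan"]}

```bash
mkdir -p pics; cat > h.py <<'E'
import numpy as np, cv2
from workcell import bot, grab_frame, regions_of
def cloud(f):
    d=f["depth"];K=f["camera_matrix"];v,u=np.indices(d.shape)
    P=np.stack([(u-K[0,2])/K[0,0]*d,(v-K[1,2])/K[1,1]*d,d],-1)
    return (P-f["t"])@f["R"]
def save(f,n): cv2.imwrite("pics/"+n,f["pixels"][:,:,::-1])
E
python3 - <<'E'
from h import *
s=bot.observe();print({k:np.round(s[k],3) for k in("clock","position","tool_rot","force","grip_width")})
ims=[]
for c in("scene","top"):
    f=grab_frame(c);ims.append(f["pixels"]);W=cloud(f)
    print(c,"cam at",np.round(-f["R"].T@f["t"],3))
    for n in("board","seal_tall","seal_short","seal_round"):
        for r in regions_of(n,c)[:2]:
            m=r["mask"]&(f["depth"]>0);P=W[m]
            print(n,round(r["p"],2),np.round(r["box"]),m.sum(),np.round(np.percentile(P,[2,50,98],axis=0),3).tolist() if m.sum() else "")
    save(f,c+"0.png")
E
```

```text
{'clock': np.float64(0.0), 'position': array([0.248, 0.573, 0.245]), 'tool_rot': array([-3.141,  0.   ,  2.733]), 'force': array([-0.597,  0.097, -0.221]), 'grip_width': np.float64(0.085)}
scene cam at [ 1.151 -0.483  0.732]
board 0.77 [174. 179. 352. 291.] 9986 [[0.441, -0.138, 0.004], [0.562, 0.014, 0.021], [0.661, 0.192, 0.05]]
seal_tall 0.68 [206. 180. 227. 226.] 690 [[0.458, -0.061, 0.026], [0.486, -0.047, 0.082], [0.496, -0.026, 0.117]]
seal_short 0.89 [320. 198. 339. 222.] 351 [[0.603, 0.152, 0.027], [0.623, 0.159, 0.059], [0.635, 0.181, 0.072]]
seal_round 0.84 [328. 168. 344. 198.] 443 [[0.476, 0.243, -0.0], [0.558, 0.251, 0.048], [0.567, 0.333, 0.083]]
seal_round 0.67 [317. 230. 369. 269.] 1183 [[0.669, 0.076, -0.001], [0.715, 0.115, 0.028], [0.734, 0.172, 0.052]]
top cam at [0.414 0.038 1.099]
board 0.78 [197. 137. 313. 216.] 7108 [[0.438, -0.128, 0.016], [0.544, 0.037, 0.021], [0.646, 0.2, 0.051]]
board 0.31 [273. 191. 288. 207.] 184 [[0.452, -0.06, 0.02], [0.472, -0.039, 0.115], [0.492, -0.02, 0.119]]
seal_tall 0.45 [269. 192. 289. 209.] 197 [[0.452, -0.062, 0.02], [0.472, -0.037, 0.115], [0.493, -0.019, 0.119]]
seal_round 0.69 [169. 197. 184. 208.] 127 [[0.457, 0.252, 0.021], [0.472, 0.261, 0.079], [0.486, 0.278, 0.085]]
seal_round 0.58 [169. 172. 189. 186.] 162 [[0.531, 0.245, 0.003], [0.544, 0.256, 0.076], [0.563, 0.278, 0.085]]
```

View pics/scene0.png

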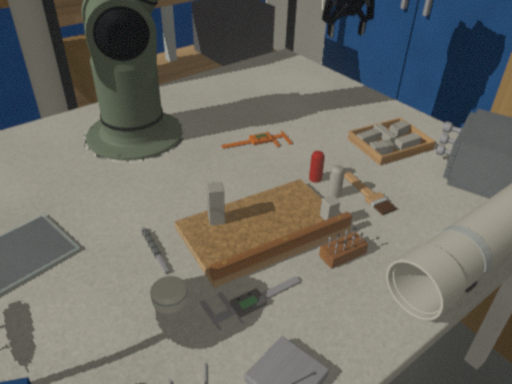

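View pics/top0.png

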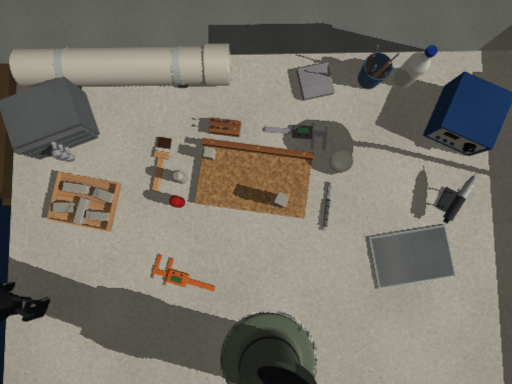

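```bash
python3 - <<'E'
from h import *
for c in("scene","top"):
    f=grab_frame(c);W=cloud(f);x,y,z=W[...,0],W[...,1],W[...,2]
    ok=f["depth"]>0
    near=ok&(x>.42)&(x<.7)&(y>-.17)&(y<.23)
    for nm,m in(("fence top",near&(abs(z-.049)<.005)&(x>.6)),("stone top",near&(abs(z-.116)<.006)&(x<.55)),("cork",near&(abs(z-.021)<.005))):
        P=W[m][:,:2].astype(np.float32);(cx,cy),wh,a=cv2.minAreaRect(P)
        print(c,nm,len(P),np.round([cx,cy,*wh],4),round(a,1),"z",np.round(np.median(z[m]),4), "mean",P.mean(0))
    m=near&(abs(z-.035)<.01)&(x>.6)&(y<.12)  # fence inner face
    m=near&(abs(z-.049)<.005)&(x>.6)
    P=W[m];b=np.round(P[:,1]/.03);
    for k in np.unique(b):
        q=P[b==k]
        if len(q)>8: print("  y %.3f x %.4f..%.4f"%(k*.03,*np.percentile(q[:,0],[3,97])))
E
```

```text
scene fence top 1245 [0.6503 0.0223 0.3356 0.099 ] 90.0 z 0.0484 mean [0.6327568  0.01964982]
scene stone top 189 [ 0.4748 -0.0407  0.0336  0.0368] 63.6 z 0.1156 mean [ 0.47658706 -0.0418738 ]
scene cork 7095 [0.5763 0.0314 0.341  0.2696] 81.6 z 0.0206 mean [0.53477716 0.02293393]
  y -0.150 x 0.6017..0.6169
  y -0.120 x 0.6030..0.6211
  y -0.090 x 0.6071..0.6263
  y -0.060 x 0.6118..0.6296
  y -0.030 x 0.6157..0.6353
  y 0.000 x 0.6208..0.6395
  y 0.030 x 0.6248..0.6439
  y 0.060 x 0.6295..0.6475
  y 0.090 x 0.6343..0.6912
  y 0.120 x 0.6374..0.6945
  y 0.150 x 0.6054..0.6987
  y 0.180 x 0.6315..0.6649
top fence top 677 [0.6499 0.0238 0.3333 0.0982] 89.9 z 0.0486 mean [0.63050187 0.02730009]
top stone top 146 [ 0.4716 -0.039   0.0322  0.0338] 62.5 z 0.1157 mean [ 0.47184068 -0.03909907]
top cork 6115 [0.5805 0.0316 0.3392 0.2775] 81.7 z 0.0207 mean [0.53284574 0.03779096]
  y -0.150 x 0.6006..0.6124
  y -0.120 x 0.6007..0.6176
  y -0.090 x 0.6042..0.6230
  y -0.060 x 0.6079..0.6264
  y -0.030 x 0.6139..0.6300
  y 0.000 x 0.6175..0.6364
  y 0.030 x 0.6215..0.6395
  y 0.060 x 0.6274..0.6434
  y 0.090 x 0.6311..0.6496
  y 0.120 x 0.6352..0.6531
  y 0.150 x 0.6085..0.6954
  y 0.180 x 0.6268..0.6614
```

The stone stands at top px (281,199) and scene px (216,203). The fence runs along the far edge of the board, top px (203,142) to (312,155). Depth gives the stone centre as about (0.473, -0.040), with a side normal at 63°. The fence yaw is about -8.3°, with its inner face about 139 mm from the stone centre. I'll tip it sideways, roughly along the fence, then push it in.

Emit:
{"api": "play_rows", "payload": {"plan": [[[-1,-0.8,0],[0,0,0],1],[[-1,-0.8,0],[0,0,0],1],[[-1,-0.8,0],[0,0,0],1],[[-1,-0.8,0],[0,0,0],1],[[-1,-0.8,0],[0,0,0],1],[[-1,-0.8,0],[0,0,0],1],[[-1,-0.8,0],[0,0,0],1],[[-1,-0.8,0],[0,0,0],1],[[-1,-0.8,0],[0,0,0],1],[[-1,-0.8,0],[0,0,0],1],[[-1,-0.8,0],[0,0,0],1],[[-1,-0.8,0],[0,0,0],1],[[-0.7,-1,0],[0,0,0],1],[[-0.7,-1,0],[0,0,0],1],[[-0.7,-1,0],[0,0,0],1],[[-0.7,-1,0],[0,0,0],1],[[-0.7,-1,0],[0,0,0],1],[[-0.7,-1,0],[0,0,0],1],[[-0.7,-1,0],[0,0,0],1],[[0,0,0],[0,0,0.4],1]]}}

```text
clock: 3.1
position: [0.4714, 0.0225, 0.2455]
tool_rot: [-3.141, 0.001, 2.669]
force: [0.0, 0.3, 0.1]
grip_width: 0.0001
finger_force: 0.0
```

```bash
cat >> h.py <<'E'
from scipy.spatial.transform import Rotation as Ro
def go(target,yaw=None):
    s=bot.observe();R=Ro.from_euler("xyz",s["tool_rot"]).as_matrix()
    print("t",round(float(s["clock"]),2),"p",np.round(s["position"],4),"rot",np.round(s["tool_rot"],3),"F",np.round(s["force"],1),"w",round(float(s["grip_width"]),4))
    if target is not None:
        print("units",np.round(R.T@(np.array(target)-s["position"])/.025,2))
        if yaw is not None: print("rz units",round((s["tool_rot"][2]-yaw)/.15,2))
E
python3 -c "
from h import *
go([.447,-.090,.106],2.67)"
```

```text
t 3.1 p [0.4714 0.0225 0.2455] rot [-3.141e+00  1.000e-03  2.669e+00] F [0.  0.3 0.1] w 0.0001
units [-1.18 -4.45  5.58]
rz units -0.01
```

Emit:
{"api": "play_rows", "payload": {"plan": [[[-0.24,-0.9,0],[0,0,0],1],[[-0.24,-0.9,0],[0,0,0],1],[[-0.24,-0.9,0],[0,0,0],1],[[-0.24,-0.9,0],[0,0,0],1],[[-0.24,-0.85,0],[0,0,0],1],[[0,0,0.9],[0,0,0],1],[[0,0,0.9],[0,0,0],1],[[0,0,0.9],[0,0,0],1],[[0,0,0.9],[0,0,0],1],[[0,0,0.9],[0,0,0],1],[[0,0,0.9],[0,0,0],1],[[0,0,0.2],[0,0,0],1],[[0,0,0],[0,0,0],1]]}}

```text
clock: 4.72
position: [0.4478, -0.0882, 0.1056]
tool_rot: [-3.142, -0.0, 2.673]
force: [-0.2, 0.5, 0.5]
grip_width: 0.0002
finger_force: 0.0
```

```bash
python3 - <<'E'
from h import *
go([.447,-.090,.106],2.67)
f=grab_frame("scene");W=cloud(f);x,y,z=W[...,0],W[...,1],W[...,2]
m=(f["depth"]>0)&(np.hypot(x-.447,y+.09)<.035)&(z>.05)
P=W[m];print(len(P),"low z",np.percentile(P[:,2],[0,2,5,10]))
q=P[P[:,2]<.12]@np.array([[.454,.891],[.891,-.454],[0,0]]);print("extent along push",np.percentile(q[:,0],[2,98])if len(q) else "", "tcp",np.dot([.447,-.09],[.454,.891]))
cv2.imwrite("pics/s1.png",cv2.resize(f["pixels"][120:270,150:350,::-1],None,fx=3,fy=3))
E
```

```text
t 4.72 p [ 0.4478 -0.0882  0.1056] rot [-3.142 -0.     2.673] F [-0.2  0.5  0.5] w 0.0002
units [-0.01 -0.08 -0.02]
rz units 0.02
2491 low z [0.09327212 0.10604091 0.12106781 0.13989122]
extent along push [0.11154362 0.13719566] tcp 0.12274800000000001
```

View pics/s1.png

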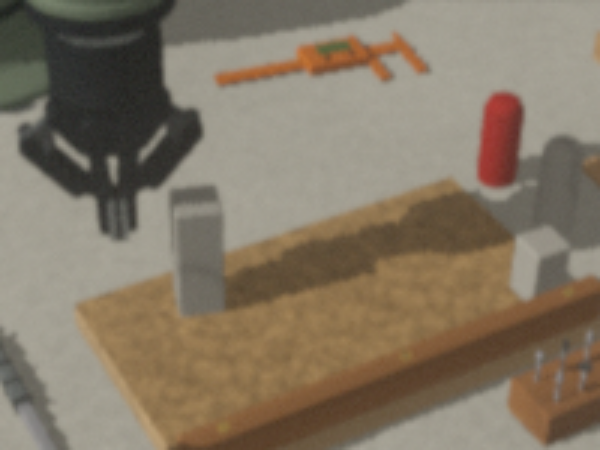

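The fingertips (crop px (118,230)) are shut beside the right-hand face of the stone (crop px (200,250)). Their height is about 0.092, as wanted. Pushing now.

Emit:
{"api": "play_rows", "payload": {"plan": [[[0,0.4,0],[0,0,0],1],[[0,0.3,0],[0,0,0],1],[[0,0.2,0],[0,0,0],1],[[0,0.2,0],[0,0,0],1],[[0,0.2,0],[0,0,0],1],[[0,0.2,0],[0,0,0],1],[[0,0.2,0],[0,0,0],1],[[0,0.2,0],[0,0,0],1],[[0,0.2,0],[0,0,0],1],[[0,0.2,0],[0,0,0],1],[[0,0.2,0],[0,0,0],1],[[0,0.2,0],[0,0,0],1],[[0,0,0],[0,0,0],1],[[0,0,0],[0,0,0],1],[[0,0,0],[0,0,0],1],[[0,0,0],[0,0,0],1]]}}

```text
clock: 6.78
position: [0.4781, -0.028, 0.1053]
tool_rot: [-3.142, 0.0, 2.673]
force: [-0.4, -0.3, 0.1]
grip_width: -0.0001
finger_force: 0.0
```

```bash
python3 - <<'E'
from h import *
go(None)
f=grab_frame("scene");W=cloud(f);x,y,z=W[...,0],W[...,1],W[...,2]
m=(f["depth"]>0)&(x>.42)&(x<.59)&(y>-.15)&(y<.12)&(z>.046)&(z<.065)
P=W[m][:,:2].astype(np.float32);print(len(P),cv2.minAreaRect(P),np.median(W[m][:,2]))
cv2.imwrite("pics/s2.png",cv2.resize(f["pixels"][120:270,150:350,::-1],None,fx=3,fy=3))
E
```

```text
t 6.78 p [ 0.4781 -0.028   0.1053] rot [-3.142  0.     2.673] F [-0.4 -0.3  0.1] w -0.0001
534 ((0.5038231611251831, 0.017818845808506012), (0.09506085515022278, 0.03799789771437645), 63.02328872680664) 0.054280524050813087
```

View pics/s2.png

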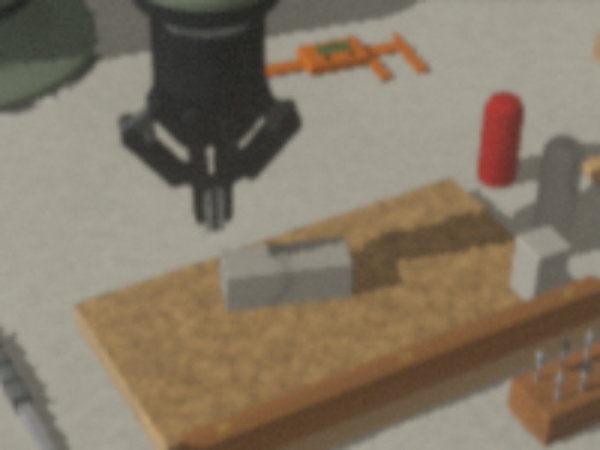

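The stone fell flat onto its side, lying at crop px (220-350, 240-305). Its centre is about (0.503, 0.018), its axis is at 63° and its top is at 0.054. Next I spread the fingers along the fence direction, behind the stone.

Emit:
{"api": "play_rows", "payload": {"plan": [[[0.75,0.5,0],[0,0,0],0],[[0.75,0.5,0],[0,0,0],0],[[0.72,0.47,0],[0,0,0],0],[[0,0,0],[0,0,-0.72],0],[[0,0,0],[0,0,-0.72],0],[[0,0,0],[0,0,-0.72],0],[[0,0,0.6],[0,0,0],0],[[0,0,0.6],[0,0,0],0],[[0,0,0.6],[0,0,0],0],[[0,0,0],[0,0,0],0]]}}

```text
clock: 8.07
position: [0.4446, 0.0299, 0.0592]
tool_rot: [-3.141, -0.002, 2.997]
force: [0.0, 0.3, 0.5]
grip_width: 0.0431
finger_force: 0.0
```

```bash
python3 - <<'E'
from h import *
go([.445,.030,.06],2.997)
s=bot.observe();p=s["position"]
f=grab_frame("scene");W=cloud(f);x,y,z=W[...,0],W[...,1],W[...,2]
c,sn=np.cos(s["tool_rot"][2]),np.sin(s["tool_rot"][2])
tx=(x-p[0])*c+(y-p[1])*sn; ty=(x-p[0])*sn-(y-p[1])*c
m=(f["depth"]>0)&(abs(tx)<.013)&(abs(ty)<.06)&(z>.03)&(z<.13)
for lo in np.arange(-.06,.06,.01):
    k=m&(ty>=lo)&(ty<lo+.01)
    if k.sum(): print("ty %.2f n %d zmin %.4f p5 %.4f"%(lo,k.sum(),z[k].min(),np.percentile(z[k],5)))
cv2.imwrite("pics/s3.png",cv2.resize(f["pixels"][120:270,150:350,::-1],None,fx=3,fy=3))
E
```

```text
t 8.07 p [0.4446 0.0299 0.0592] rot [-3.141e+00 -2.000e-03  2.997e+00] F [0.  0.3 0.5] w 0.0431
units [-0.02  0.01 -0.03]
rz units -0.0
ty -0.06 n 50 zmin 0.0938 p5 0.0971
ty -0.05 n 16 zmin 0.0910 p5 0.0939
ty -0.04 n 97 zmin 0.0546 p5 0.0606
ty -0.03 n 116 zmin 0.0492 p5 0.0532
ty -0.02 n 4 zmin 0.1029 p5 0.1047
ty -0.01 n 9 zmin 0.1173 p5 0.1178
ty 0.00 n 12 zmin 0.1178 p5 0.1184
ty 0.01 n 26 zmin 0.0505 p5 0.0567
ty 0.02 n 122 zmin 0.0461 p5 0.0510
ty 0.03 n 36 zmin 0.0548 p5 0.0601
ty 0.04 n 94 zmin 0.0920 p5 0.0964
ty 0.05 n 30 zmin 0.0960 p5 0.1003
```

View pics/s3.png

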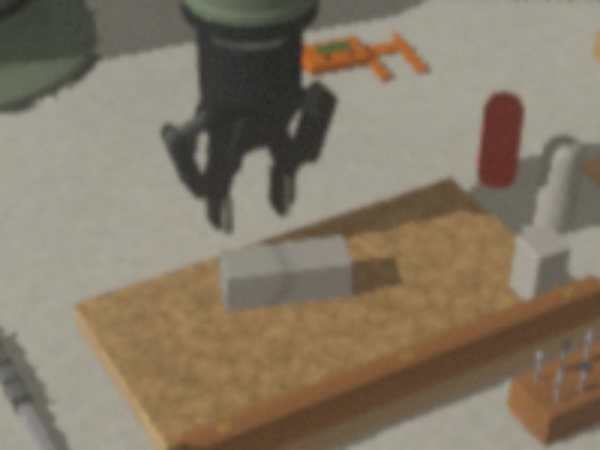

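The two open fingertips (crop px (225,225) and (285,210)) stand behind the stone at about z 0.048. I lower them 20 mm and push towards the fence.

Emit:
{"api": "play_rows", "payload": {"plan": [[[0,0,0.4],[0,0,0],0],[[0,0,0.4],[0,0,0],0],[[-0.2,0,0],[0,0,0],0],[[-0.2,0,0],[0,0,0],0],[[-0.25,0,0],[0,0,0],0],[[-0.25,0,0],[0,0,0],0],[[-0.25,0,0],[0,0,0],0],[[-0.25,0,0],[0,0,0],0],[[-0.25,0,0],[0,0,0],0],[[-0.25,0,0],[0,0,0],0],[[-0.25,0,0],[0,0,0],0],[[-0.25,0,0],[0,0,0],0],[[-0.25,0,0],[0,0,0],0],[[-0.25,0,0],[0,0,0],0],[[-0.25,0,0],[0,0,0],0],[[-0.25,0,0],[0,0,0],0],[[-0.25,0,0],[0,0,0],0],[[-0.25,0,0],[0,0,0],0],[[-0.25,0,0],[0,0,0],0],[[0,0,0],[0,0,0],0]]}}

```text
clock: 10.62
position: [0.5487, 0.0149, 0.0403]
tool_rot: [3.141, 0.001, 2.997]
force: [0.1, -0.4, -0.0]
grip_width: 0.0425
finger_force: 0.0
```

```bash
cat >> h.py <<'E'
def look(n):
    go(None)
    for c in("scene","top"):
        f=grab_frame(c);W=cloud(f);x,y,z=W[...,0],W[...,1],W[...,2]
        xf=.6175+.145*y+(.003 if c=="scene" else 0)  # rough fence inner edge as this camera sees it
        m=(f["depth"]>0)&(x>.5)&(x<xf+.02)&(y>-.1)&(y<.12)&(z>.0525)&(z<.058)
        r=regions_of("seal_tall",c)
        if r: mm=m&cv2.dilate(r[0]["mask"].astype(np.uint8),np.ones((3,3))).astype(bool)
        else: mm=m
        P=W[mm][:,:2].astype(np.float32)
        if len(P)>10:
            (cx,cy),wh,a=cv2.minAreaRect(P)
            print(c,len(P),np.round([cx,cy,*wh],4),round(a,1),"far edge gap to fence",round(float(np.min((xf[mm]-x[mm])*.9895)),4))
        if c==n[0]: cv2.imwrite("pics/"+n[1],cv2.resize(f["pixels"][n[2]:n[3],n[4]:n[5],::-1],None,fx=n[6],fy=n[6]))
E
python3 -c "
from h import *
look(('scene','s4.png',120,270,150,350,3))"
```

```text
t 10.62 p [0.5487 0.0149 0.0403] rot [3.141e+00 1.000e-03 2.997e+00] F [ 0.1 -0.4 -0. ] w 0.0425
scene 478 [0.577  0.0128 0.0938 0.0404] 81.9 far edge gap to fence 0.0247
```

View pics/s4.png

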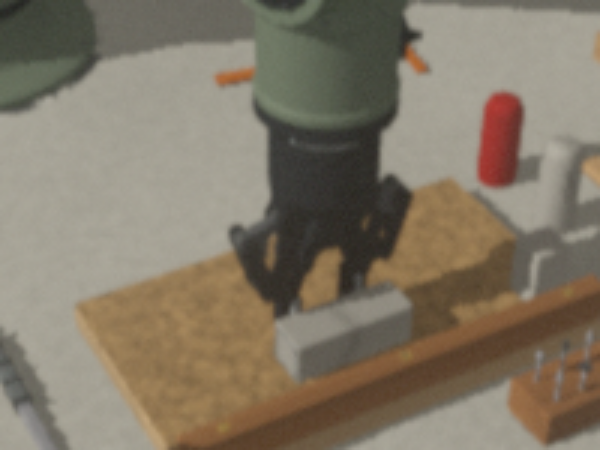

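The stone is now parallel to the fence (axis at 81.9°), centred at crop px (345,330), with a gap of about 25 mm left. I keep pushing, slower near the end.

Emit:
{"api": "play_rows", "payload": {"plan": [[[-0.2,0,0],[0,0,0],0],[[-0.2,0,0],[0,0,0],0],[[-0.2,0,0],[0,0,0],0],[[-0.1,0,0],[0,0,0],0],[[-0.08,0,0],[0,0,0],0],[[-0.04,0,0],[0,0,0],0],[[0,0,0],[0,0,0],0]]}}

```text
clock: 11.7
position: [0.5683, 0.0121, 0.0403]
tool_rot: [-3.142, 0.0, 2.997]
force: [-3.5, 0.4, 1.7]
grip_width: 0.0425
finger_force: 1.5
```

Emit:
{"api": "play_rows", "payload": {"plan": [[[-0.05,0,0],[0,0,0],0],[[-0.05,0,0],[0,0,0],0],[[0,0,0],[0,0,0],0]]}}

```text
clock: 12.08
position: [0.571, 0.0117, 0.0403]
tool_rot: [3.142, 0.001, 2.997]
force: [-1.2, -0.2, -0.5]
grip_width: 0.0425
finger_force: 0.4
```

```bash
python3 -c "
from h import *
look(('x',))"
```

```text
t 12.07 p [0.571  0.0117 0.0403] rot [3.142e+00 1.000e-03 2.997e+00] F [-1.2 -0.2 -0.5] w 0.0425
scene 492 [0.5996 0.0098 0.0956 0.0384] 80.8 far edge gap to fence 0.003
```

Emit:
{"api": "play_rows", "payload": {"plan": [[[-0.04,0,0],[0,0,0],0],[[-0.04,0,0],[0,0,0],0],[[0,0,0],[0,0,0],0]]}}

```text
clock: 12.65
position: [0.5722, 0.0115, 0.0403]
tool_rot: [-3.141, -0.001, 2.997]
force: [-5.0, 0.6, 4.5]
grip_width: 0.0429
finger_force: 2.7
```

Emit:
{"api": "play_rows", "payload": {"plan": [[[-0.04,0,0],[0,0,0],0],[[-0.04,0,0],[0,0,0],0],[[0,0,0],[0,0,0],0]]}}

```text
clock: 13.02
position: [0.5744, 0.0112, 0.0403]
tool_rot: [-3.142, -0.001, 2.997]
force: [-4.7, 1.0, 4.2]
grip_width: 0.0429
finger_force: 2.3
```

Emit:
{"api": "play_rows", "payload": {"plan": [[[-0.04,0,0],[0,0,0],0],[[-0.04,0,0],[0,0,0],0],[[0,0,0],[0,0,0],0],[[0,0,0],[0,0,0],0]]}}

```text
clock: 13.52
position: [0.5755, 0.011, 0.0402]
tool_rot: [-3.141, -0.002, 2.997]
force: [-10.6, 1.6, 8.4]
grip_width: 0.0429
finger_force: 5.4
```

```bash
python3 -c "
from h import *
look(('scene','s5.png',160,270,180,330,5))"
```

```text
t 13.53 p [0.5755 0.011  0.0402] rot [-3.141e+00 -2.000e-03  2.997e+00] F [-10.6   1.6   8.4] w 0.0429
```

View pics/s5.png

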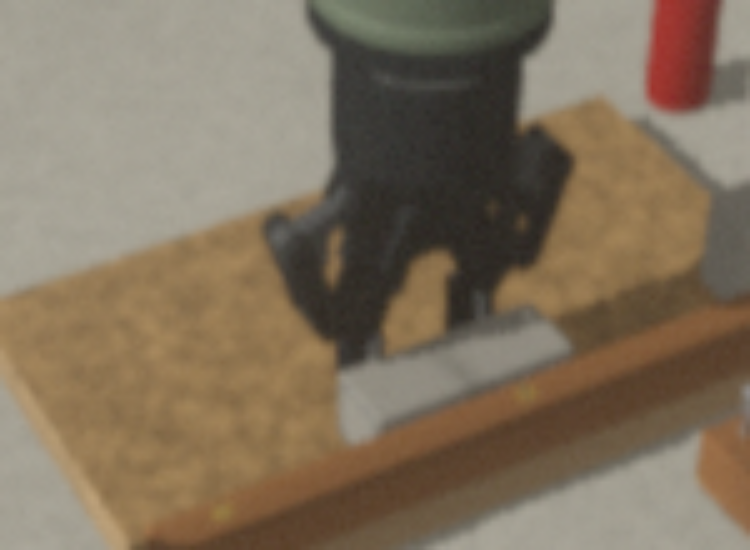

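The end face at crop px (360,410) looks tilted and the upward force is rising, so the stone is being rolled up against the fence. Backing off to let it settle.

Emit:
{"api": "play_rows", "payload": {"plan": [[[0.1,0,0],[0,0,0],0],[[0.2,0,0],[0,0,0],0],[[0.5,0,0],[0,0,0],0],[[0.8,0,0],[0,0,0],0],[[0.8,0,0],[0,0,0],0],[[0,0,0],[0,0,0],0]]}}

```text
clock: 14.48
position: [0.5157, 0.0197, 0.0404]
tool_rot: [-3.141, -0.001, 2.997]
force: [0.0, -0.8, -0.3]
grip_width: 0.0428
finger_force: 0.0
```

```bash
cat >> h.py <<'E'
def pose():
    # fence-aligned profile of stone top: u = across (towards fence), v = along
    a=np.radians(-8.3);bx=np.array([np.cos(a),np.sin(a)]);by=np.array([-np.sin(a),np.cos(a)])
    for c in("scene","top"):
        f=grab_frame(c);W=cloud(f);D=W[...,:2]-[.632,.023];u=D@bx;v=D@by;z=W[...,2];ok=f["depth"]>0
        ft=ok&(abs(z-.0487)<.0025)&(abs(v)<.14)&(u>-.015)&(u<.02)
        for lo in np.arange(-.09,.08,.02):
            k=ok&(v>lo)&(v<lo+.02)&(u>-.06)&(u<.03)&(z>.03)&(z<.075)
            s=k&(z>.0515); g=ft&k&(u>0)
            if s.sum()>5: print(c,"v %.2f"%lo,"u",np.round(np.percentile(u[s],[3,97]),4),"z by u",[round(float(np.median(z[s&(u>q)&(u<=q+.009)])),4) if (s&(u>q)&(u<=q+.009)).sum()>2 else None for q in (-.045,-.036,-.027,-.018,-.009,0)])
        q=ok&(abs(v)<.14)&(z>.046)&(z<.051)&(u>-.02)&(u<.02)
        print(c,"fence u",np.round(np.percentile(u[q],[3,50,97]),4))
E
python3 -c "
from h import *
go(None);pose()
f=grab_frame('scene');cv2.imwrite('pics/s6.png',cv2.resize(f['pixels'][160:270,180:330,::-1],None,fx=5,fy=5))"
```

```text
t 14.47 p [0.5157 0.0197 0.0404] rot [-3.141e+00 -1.000e-03  2.997e+00] F [ 0.  -0.8 -0.3] w 0.0428
scene v -0.07 u [-0.0409 -0.0094] z by u [0.0545, 0.0547, 0.0545, 0.0543, None, None]
scene v -0.05 u [-0.0407 -0.0087] z by u [0.0549, 0.0546, 0.0541, 0.0545, 0.0541, None]
scene v -0.03 u [-0.0405 -0.0091] z by u [0.0542, 0.0546, 0.0547, 0.0545, 0.0529, None]
scene v -0.01 u [-0.0414 -0.0087] z by u [0.054, 0.0542, 0.0543, 0.0546, 0.0552, None]
scene v 0.01 u [-0.0411 -0.0087] z by u [0.0545, 0.0547, 0.0545, 0.0541, None, None]
scene fence u [-0.0098  0.0006  0.0098]
top fence u [-0.0101 -0.0007  0.0065]
```

View pics/s6.png

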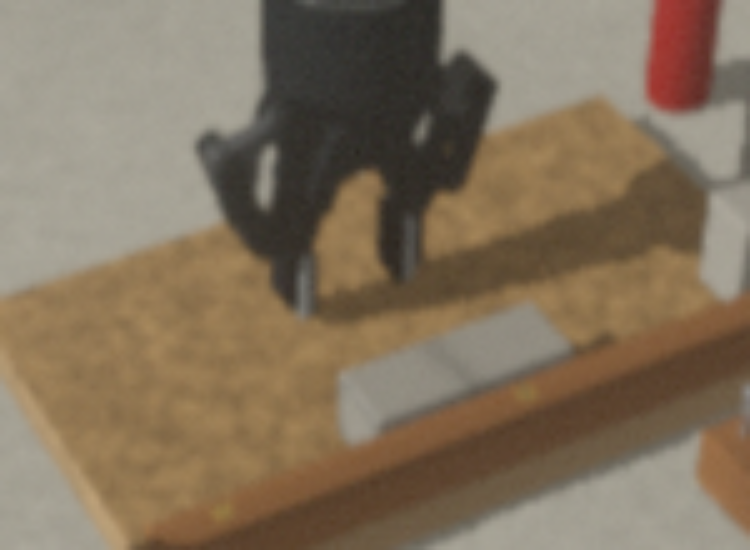

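The stone is now flat again (crop px (340-570, 305-440)), with its top level at 0.0545. Its far edge is on the fence line, within about 1 mm. I'll push again lightly, with the tips tilted forward so contact is low on the stone and can't lift it.

Emit:
{"api": "play_rows", "payload": {"plan": [[[-0.6,0,0.05],[0,0,0],0],[[-0.6,0,0.05],[0,0,0],0],[[-0.5,0,0],[0,-0.67,0],0],[[-0.15,0,0.015],[0,0,0],0],[[-0.1,0,0.01],[0,0,0],0],[[0,0,0],[0,0,0],0]]}}

```text
clock: 15.38
position: [0.5659, 0.0124, 0.0379]
tool_rot: [3.141, 0.1, 2.996]
force: [-0.1, -0.2, -0.2]
grip_width: 0.0426
finger_force: 0.0
```

Emit:
{"api": "play_rows", "payload": {"plan": [[[-0.06,0,0.006],[0,0,0],0],[[0,0,0],[0,0,0],0]]}}

```text
clock: 15.62
position: [0.5671, 0.0122, 0.0378]
tool_rot: [3.142, 0.1, 2.997]
force: [0.0, -0.5, 0.2]
grip_width: 0.0426
finger_force: 0.0
```

Emit:
{"api": "play_rows", "payload": {"plan": [[[-0.04,0,0.004],[0,0,0],0],[[0,0,0],[0,0,0],0]]}}

```text
clock: 15.88
position: [0.568, 0.0121, 0.0378]
tool_rot: [3.142, 0.1, 2.997]
force: [-0.1, -0.3, 0.2]
grip_width: 0.0428
finger_force: 0.0
```

Emit:
{"api": "play_rows", "payload": {"plan": [[[-0.04,0,0.004],[0,0,0],0],[[0,0,0],[0,0,0],0]]}}

```text
clock: 16.12
position: [0.5691, 0.0119, 0.0378]
tool_rot: [-3.142, 0.101, 2.997]
force: [0.5, 0.2, -0.1]
grip_width: 0.0429
finger_force: 0.0
```

Emit:
{"api": "play_rows", "payload": {"plan": [[[-0.04,0,0.004],[0,0,0],0],[[0,0,0],[0,0,0],0]]}}

```text
clock: 16.38
position: [0.57, 0.0118, 0.0378]
tool_rot: [-3.142, 0.101, 2.997]
force: [0.3, 0.0, 0.1]
grip_width: 0.0428
finger_force: 0.0
```

Emit:
{"api": "play_rows", "payload": {"plan": [[[-0.04,0,0.004],[0,0,0],0],[[0,0,0],[0,0,0],0]]}}

```text
clock: 16.62
position: [0.5711, 0.0116, 0.0378]
tool_rot: [-3.142, 0.101, 2.997]
force: [0.5, -0.1, 0.7]
grip_width: 0.0423
finger_force: 0.0
```

Emit:
{"api": "play_rows", "payload": {"plan": [[[-0.04,0,0.004],[0,0,0],0],[[0,0,0],[0,0,0],0]]}}

```text
clock: 16.88
position: [0.572, 0.0115, 0.0378]
tool_rot: [-3.142, 0.101, 2.997]
force: [0.4, -0.1, -0.6]
grip_width: 0.0426
finger_force: 0.0
```

Emit:
{"api": "play_rows", "payload": {"plan": [[[-0.04,0,0.004],[0,0,0],0],[[0,0,0],[0,0,0],0]]}}

```text
clock: 17.12
position: [0.573, 0.0113, 0.0378]
tool_rot: [-3.142, 0.101, 2.997]
force: [0.7, -0.1, 0.9]
grip_width: 0.0428
finger_force: 0.0
```

Emit:
{"api": "play_rows", "payload": {"plan": [[[-0.04,0,0.004],[0,0,0],0],[[0,0,0],[0,0,0],0]]}}

```text
clock: 17.38
position: [0.574, 0.0112, 0.0378]
tool_rot: [3.142, 0.101, 2.997]
force: [-1.3, -0.1, 0.2]
grip_width: 0.0426
finger_force: 0.0
```

Emit:
{"api": "play_rows", "payload": {"plan": [[[-0.03,0,0.003],[0,0,0],0],[[0,0,0],[0,0,0],0]]}}

```text
clock: 17.62
position: [0.5746, 0.0111, 0.0378]
tool_rot: [-3.142, 0.1, 2.997]
force: [-1.2, -0.1, 0.7]
grip_width: 0.0427
finger_force: 0.4
```

Emit:
{"api": "play_rows", "payload": {"plan": [[[-0.03,0,0.003],[0,0,0],0],[[0,0,0],[0,0,0],0]]}}

```text
clock: 17.88
position: [0.5748, 0.0111, 0.0377]
tool_rot: [-3.141, 0.099, 2.997]
force: [-5.7, 1.6, 4.0]
grip_width: 0.0428
finger_force: 2.8
```

```bash
python3 -c "
from h import *
go(None);pose()"
```

```text
t 17.88 p [0.5748 0.0111 0.0377] rot [-3.141  0.099  2.997] F [-5.7  1.6  4. ] w 0.0428
scene v -0.07 u [-0.0582 -0.01  ] z by u [0.0539, 0.0544, 0.0542, 0.054, None, None]
scene v -0.05 u [-0.0482 -0.0086] z by u [0.0552, 0.0548, 0.0544, 0.0546, 0.0532, None]
scene v -0.03 u [-0.0411 -0.0084] z by u [0.0549, 0.0544, 0.0548, 0.0548, 0.0549, None]
scene v -0.01 u [-0.0586 -0.0099] z by u [0.0547, 0.0547, 0.0543, 0.0549, 0.0528, None]
scene v 0.01 u [-0.0515 -0.0091] z by u [0.0542, 0.0547, 0.0542, 0.0536, 0.0533, None]
scene fence u [-0.01    0.0006  0.0095]
top fence u [-0.0105 -0.0022  0.0068]
```

The push has firmed up (5.7 N, no more travel) and the stone is still flat, so it is snug. Retreating.

Emit:
{"api": "play_rows", "payload": {"plan": [[[0.05,0,0],[0,0,0],0],[[0.15,0,0],[0,0,0],0],[[0.5,0,0],[0,0,0],0],[[0.8,0,0],[0,0.67,0],0],[[0.8,0,-0.5],[0,0,0],0],[[0.4,0,-1],[0,0,0],0],[[0,0,-1],[0,0,0],0],[[0,0,-1],[0,0,0],0],[[0,0,-1],[0,0,0],0],[[0,0,-1],[0,0,0],0],[[0,0,0],[0,0,0],0],[[0,0,0],[0,0,0],0]]}}

```text
clock: 19.48
position: [0.5082, 0.0208, 0.171]
tool_rot: [-3.141, -0.001, 2.997]
force: [-0.0, 0.7, -0.7]
grip_width: 0.0426
finger_force: 0.0
```

```bash
python3 -c "
from h import *
go(None);pose()
f=grab_frame('scene');cv2.imwrite('pics/s7.png',cv2.resize(f['pixels'][140:290,140:390,::-1],None,fx=3,fy=3,interpolation=cv2.INTER_CUBIC))"
```

```text
t 19.48 p [0.5082 0.0208 0.171 ] rot [-3.141e+00 -1.000e-03  2.997e+00] F [-0.   0.7 -0.7] w 0.0426
scene v -0.07 u [-0.0417 -0.0089] z by u [0.0539, 0.0537, 0.0543, 0.0543, 0.0535, None]
scene v -0.05 u [-0.0403 -0.0076] z by u [0.0548, 0.0547, 0.0548, 0.0548, 0.0528, None]
scene v -0.03 u [-0.0412 -0.0081] z by u [0.0543, 0.0543, 0.0542, 0.0544, 0.0523, None]
scene v -0.01 u [-0.0411 -0.0093] z by u [0.0543, 0.0545, 0.0545, 0.0547, 0.0551, None]
scene v 0.01 u [-0.0404 -0.0087] z by u [0.0548, 0.0546, 0.0549, 0.0549, 0.0542, None]
scene fence u [-0.0099  0.001   0.0098]
top fence u [-0.0103 -0.0018  0.0065]
```

View pics/s7.png

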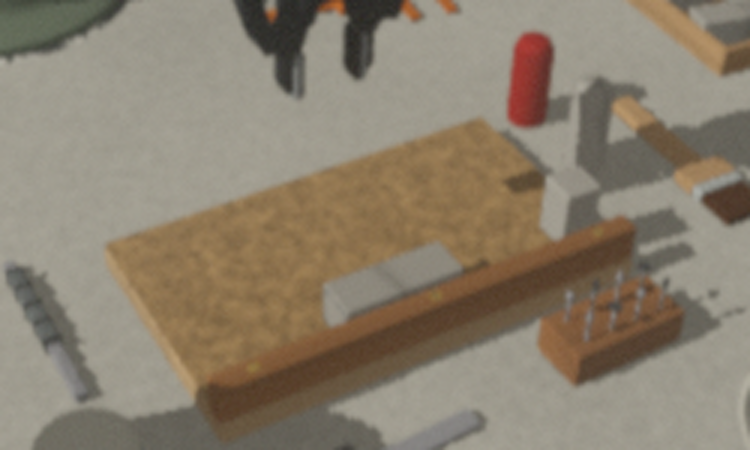

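The stone lies flat along the fence (crop px (325-460, 242-325)), wholly on the cork and parallel to it. The fingers are clear and nothing else has moved. Handing in.

```bash
python3 -c "
from h import *
print(bot.job_done())"
```

```text
the job is handed in; nothing more can be done
None
```

I tipped the tall seal stone onto a long side and pushed it up to the back fence; in the last picture it lies flat and parallel to it, wholly on the cork, with nothing else moved. On the first push it briefly rolled up against the fence, so I backed off and pushed it again, low and gently. I handed the job in at about 19.5 s, and no verdict came back.

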